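# Pack and seal the first-aid box

## Task

Put every rectangular carton and rectangular tin that is out on the counter into the open first-aid box, shut its lid, and then, holding the fork key and never touching the screws with the fingers, turn both captive screws in the lid clockwise fully home. Then put the key away inside the open drawer and push the drawer fully shut; leave the bottles, jars, mug and funnel where they stand.

Things in the scene. Friction and masses are not known exactly. Their poses are not given: they have to be found in the camera images.
- case: Fixed white steel box, open at the top: outside 150 (x) x 340 (y) x 75 mm high, walls and floor 5 mm thick. Origin at the centre of its underside on the counter, z up; x points away from its front to the lid's hinge side, y along its length
- lid (a joint): The box's cream steel lid, 150 x 340 x 6 mm, hinged along the top of the box's far (+x) long wall. Radians: 0 shut, lying on the rim; 1.45 to 1.6 standing open at the start. A stiff hinge: it stays at any angle; about 5 N at its free edge moves it
- lid_hinge (a point): Point on the lid's hinge axis, at the middle of its length, 75 mm along the box's +x and 75.5 mm above the counter. Turns with the lid
- lid_edge (a point): Middle of the lid's free edge, on its outer face (upper face when shut), 150 mm from the hinge. A plain steel tab 60 wide x 12 long x 6 mm thick sticks out of the edge here. Turns with the lid
- screw_left (a joint): Captive screw in the lid, at the box's +y end: radians, 0 to 0.2 undone, grows as it turns clockwise seen from above (lid shut), hard stop at 1.22 = fully home. Stays where it is left; about 0.05 N m turns it
- screw_left_top (a point): Centre of the top of the left screw's head, on its axis: a round washer 48 mm wide, 3 mm high, on the lid's outer face, and on it a bar 34 long (x of this point) x 10 wide (y) x 12 mm high, its top here; z out of the lid. Axis 105 mm from the hinge, 120 mm from the lid's middle (shut: box x = -30, y = +120 mm). Turns with screw and lid
- screw_right (a joint): The same captive screw at the box's -y end (box y = -120, x = -30); same joint values and sense
- screw_right_top (a point): Centre of the top of the right screw's head; same head and axes as the left one
- key: Loose steel fork key standing upright on the counter, 64 mm high: two jaws 50 long (x) x 17 wide x 14 mm deep with a slot 16 mm wide between them along x, open at both ends and below (goes down over a screw's bar); on them a plate 50 x 50 x 8 mm; on top a square grip 32 x 32 mm, 22 to 64 mm above the feet, sides parallel to the plate's. Origin: centre of its underside, z up. 180 g
- unit_drawer0 (a joint): The drawer of the small cream drawer unit (220 deep x 180 wide x 120 mm high, front face towards the robot): metres, 0 shut, starts open by 0.12 to 0.14, grows as it slides out of the unit's front. Friction about 1 N
- unit_drawer0_handle (a point): Middle of the drawer's steel bar handle, 90 mm long along y, 35 mm out from the drawer's front face; x points into the unit (the way the drawer shuts), z up. It moves with the drawer
- drawer_floor (a point): Centre of the drawer's inner floor, moves with the drawer; x points into the unit, z up. Inside 175 (x) x 138 (y) mm; walls 6 mm thick, 76 mm high; the front panel stands 86 mm above this floor. The handle is 144 mm nearer (-x). Open by q (m), the unit's 120 mm high body covers what lies beyond x = q - 0.094 of this point
- carton1: Plain cardboard bandage carton with a paper band, 90 x 46 x 40 mm high, 120 g; origin at the centre of its underside, x along its length, z up. Lies flat loose on the counter; may be absent
- carton2: A second, equal carton, 90 x 46 x 40 mm high, 120 g; origin at the centre of its underside, x along its length, z up. Lies flat loose on the counter; may be absent
- tin1: Flat rectangular bare-metal plaster tin, 80 x 50 x 28 mm high, 140 g; origin at the centre of its underside, x along its length, z up. Lies flat loose on the counter; may be absent
- tin2: A second, equal tin, 80 x 50 x 28 mm high, 140 g; origin at the centre of its underside, x along its length, z up. Lies flat loose on the counter; may be absent
- amber_bottle: Bystander: brown glass bottle, 48 mm across, 100 mm high, near the front of the counter; origin under its centre
- white_jar: Bystander: white jar, 64 mm across, 75 mm high; origin under its centre
- mug: Bystander: white mug, 80 mm across, 90 mm high; origin under its centre
- funnel: Bystander: metal funnel standing on its mouth, 72 mm across, 75 mm high; origin under its centre
- small_jar: Bystander: brown jar, 50 mm across, 60 mm high, on top of the drawer unit; origin under its centre

How it is judged:
By the outcome, as a careful person would: the job done as asked, in the order asked, and still so for the second after the job is handed in, with the robot touching nothing.
Of carton1, carton2, tin1, tin2 only 2 to 4 are there at a start; the rules pass over those that are not, and their reading is None.
At some moment in a run one of carton1, carton2, tin1, tin2 may be knocked a few centimetres aside while the robot is not near it.
It also fails if it takes over 210 s, if anything falls off the work surface, if the arm or the gripper's body presses on something with over 40 N, if the wrist force passes 120 N, or if a joint passes its speed limit or range.

## Robot

A 6-joint arm with a two-finger parallel gripper is mounted at the origin on the work surface. World frame = base frame: x ahead of the robot, y to its left, z up, the work surface at z = 0. Lengths are in m, angles in rad, forces in N, time in s.
With the tool pointing down it reaches from about 0.375 to 0.975 m from the base axis. Payload 3.8 kg.
Tool frame: the origin (TCP) lies between the finger pads; the fingertips stand 19 mm ahead of it and the grasp point (between the pads) is the TCP; z points along the fingers, y is the line along which they close (so a half turn about z gives the same grasp; the last joint's range is limited). The gripper opens to 88 mm and grips with 3 to 60 N. Pads are 18 mm wide; open, the fingers measure 123 mm over their backs; the gripper's body (75 mm by 187 mm) begins 45 mm behind the grasp point.
Start: joints at [1.163, 0.264, 1.604, -0, 1.274, -0.037], TCP at [0.245, 0.629, 0.258] pointing down, gripper open.
Joint ranges: [-2.63, 2.63], [-0.94, 2.18], [0.31, 2.57], [-1.31, 4.45], [0, 2.66], [-2.55, 2.55]. Speed limits (rad/s): [2.57, 2.57, 3.14, 3.14, 3.14, 3.14].

## Interface

Orientations are given as a rotation vector (axis times angle).
In Python, from cell import manip, vision, job, nets gives the robot as it stands. Calls block until the motion is done:
- manip.move_pose(position, orientation): joint-space move of the TCP to a pose.
- manip.move_linear(position, rate=0.15, rot=None): straight line of the TCP; rot=None keeps the orientation; rate is the mean speed in m/s.
- manip.set_joints(angles): joint-space move.
- manip.set_gripper(opening, force=None): finger opening in m; force is the grip in N (None keeps the last); returns when the fingers have stopped.
- manip.dwell(seconds).
- manip.inverse_kinematics(position, orientation): joint angles nearest the present ones, or None.
- manip.state(): the state.
- vision.capture(name): name is "side" or "top"; returns a dict with "image" (384x512x3 uint8, blue, green, red), "z_map" (384x512 float32, m along the optical axis (not along the pixel's ray), 0 where there is no reading), "intrinsics" (3x3 intrinsics, pixels), "position" and "orientation" of the camera in the world. Camera axes: x right, y down, z forward; pixel columns grow to the right and rows downward; lengths in m; the calibration is good to about 2 mm. A picture is of the moment at which its call begins.
A pose or a line that the arm cannot do raises manip.IKError and nothing moves.
- job.close_job(): hands the job in; it is judged then, once.
Trained networks look in a picture, given as the dict that the camera call returned (one of the last four; its "shot" number tells which), for a name from the list of things; names that differ only in an ending like _2 or _b are one class to them, and where a whole thing is asked for, a point or a joint stands for the part that bears it (a point fixed in the world has none). Each returns a list of dicts, best first, with "p" (0 to 1); they miss things now and then, are a little off and sometimes report something else, mostly with a low value. They report only what shows in the picture. A call takes as long as a camera call.
- nets.search_frame(picture, thing): "point" ([x, y, z] in m, in the coordinates of the camera as it stood for that picture, good to about 4 mm: the middle of the surface that is visible of it).
- nets.place_of(picture, thing): "point" ([x, y, z] in m, in the coordinates of the camera as it stood for that picture, good to about 4 mm: a listed point, or the origin of a listed thing).
The state is a dict: "clock": time; "joint_pos": joint angles; "joint_velocities": joint speeds; "tau": joint torques, N m; "tool_pos": TCP position; "tcp_rot": TCP orientation; "contact_force": force on the tool from outside, world axes, zero at the start; "moment": the same for the moment, N m; "gripper_width": finger opening in m; "grasp_force": force on a finger pad.
Only numpy, scipy, OpenCV 4.12 (cv2) and the standard library are available. Lean on these libraries where they do the work, as an engineer would, in place of code of your own. Each camera call takes 0.05 s, during which the arm holds its last target. There are 200 camera calls.

## Working session

There is one attempt and no reset: what is moved stays moved. The work goes in short steps, each a Python script; the robot and the scene stay as the last script left them, time stands still between calls to the robot, and variables do not carry over. Pictures are saved under pics/ and viewed, at most 14 in all, crops included, and the job is handed in when it is done.

```bash
ls; mkdir -p pics
cat > h.py <<'E'
import numpy as np, cv2
from scipy.spatial.transform import Rotation as R
from cell import manip, vision, job, nets
def Rm(o):
    o=np.array(o,float)
    return o if o.shape==(3,3) else (R.from_rotvec(o).as_matrix() if o.size==3 else R.from_quat(o).as_matrix())
def w(pic,p): return Rm(pic["orientation"])@np.array(p)+np.array(pic["position"])
def cloud(pic):
    K=np.array(pic["intrinsics"]);z=pic["z_map"];v,u=np.mgrid[:z.shape[0],:z.shape[1]]
    P=np.stack([(u-K[0,2])/K[0,0]*z,(v-K[1,2])/K[1,1]*z,z],-1)
    W=P@Rm(pic["orientation"]).T+np.array(pic["position"]); W[z==0]=np.nan
    return W
def down(yaw): # tool z down, tool y along world direction yaw+90deg... x at yaw
    return (R.from_euler('z',yaw)*R.from_euler('x',np.pi)).as_rotvec()
E
python3 - <<'E'
from h import *
for n in ("top","side"):
    p=vision.capture(n); cv2.imwrite(f"pics/{n}0.png",p["image"]); np.save(f"{n}0.npy",cloud(p))
    print(n,p["position"],p["orientation"],p["intrinsics"])
    for t in "case lid_hinge lid_edge screw_left_top screw_right_top key unit_drawer0_handle drawer_floor carton1 tin1 amber_bottle white_jar mug funnel small_jar".split():
        print(t,[(round(d["p"],2),np.round(w(p,d["point"]),3).tolist()) for d in nets.place_of(p,t) if d["p"]>.2])
s=manip.state();print(s["clock"],s["tcp_rot"],s["tool_pos"])
E
```

```text
cell.py
pics
top [0.46951281 0.01152139 1.35083945] [-2.21427419  2.19340334 -0.05527606] [[412.95990102   0.         259.67784333]
 [  0.         412.95990102 189.02473552]
 [  0.           0.           1.        ]]
case [(0.56, [0.606, 0.067, 0.003])]
lid_hinge [(0.66, [0.685, 0.067, 0.072]), (0.66, [0.458, 0.505, 0.001])]
lid_edge [(0.96, [0.677, 0.067, 0.227])]
screw_left_top [(0.35, [0.701, 0.182, 0.186]), (0.3, [0.545, -0.316, 0.023])]
screw_right_top [(0.59, [0.687, -0.055, 0.182])]
key [(0.73, [0.426, -0.108, 0.001])]
unit_drawer0_handle []
drawer_floor [(0.67, [0.54, -0.314, 0.022]), (0.55, [0.683, 0.067, 0.072]), (0.49, [0.424, -0.109, 0.001])]
carton1 [(0.95, [0.426, 0.174, -0.0]), (0.58, [0.424, 0.049, 0.001])]
tin1 [(0.92, [0.581, 0.367, -0.002]), (0.64, [0.417, 0.339, 0.001]), (0.5, [0.396, -0.324, 0.085])]
amber_bottle [(0.53, [0.35, 0.121, 0.002])]
white_jar [(0.58, [0.688, 0.369, -0.0])]
mug [(0.94, [0.534, -0.502, -0.007])]
funnel [(0.83, [0.457, 0.503, 0.001])]
small_jar [(0.82, [0.661, -0.321, 0.123])]
side [ 0.10851924 -1.02819089  0.98400268] [-2.20720557  0.452
[... 319 characters left out ...]
ght_top []
key [(0.63, [0.425, -0.108, -0.0]), (0.42, [0.433, 0.172, 0.003])]
unit_drawer0_handle [(0.87, [0.402, -0.326, 0.079]), (0.24, [0.357, 0.12, 0.0])]
drawer_floor [(0.87, [0.545, -0.315, 0.023])]
carton1 [(0.78, [0.427, 0.051, -0.003]), (0.5, [0.435, 0.172, 0.003]), (0.22, [0.682, 0.066, 0.078])]
tin1 [(0.54, [0.583, 0.365, 0.002]), (0.51, [0.418, 0.338, 0.004])]
amber_bottle [(0.48, [0.361, 0.116, 0.0])]
white_jar [(0.59, [0.694, 0.369, 0.002])]
mug [(0.95, [0.531, -0.506, -0.005]), (0.64, [0.663, -0.322, 0.124])]
funnel [(0.67, [0.463, 0.503, 0.005])]
small_jar [(0.59, [0.662, -0.322, 0.121])]
1.6 [-5.79099821e-01 -3.08774909e+00  4.31153782e-05] [0.24456776 0.62912486 0.25769922]
```

View pics/top0.png

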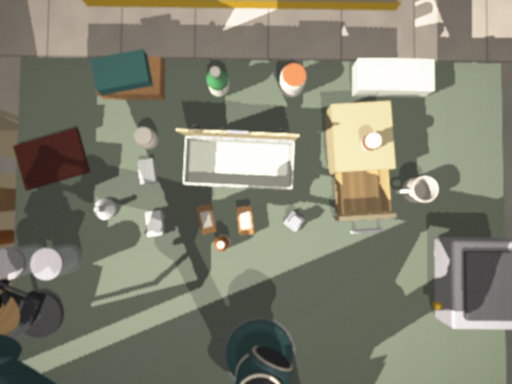

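View pics/side0.png

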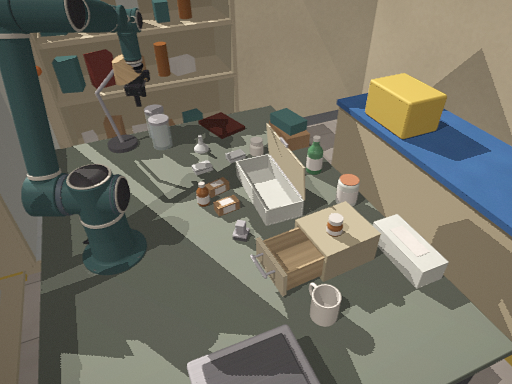

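```bash
cat >> h.py <<'E'
def blob(W,c,r,zlo,zhi):
    "points within r of c between zlo..zhi -> minAreaRect (centre, dims, yaw of long side), median z"
    P=W.reshape(-1,3); P=P[np.isfinite(P[:,0])]
    P=P[(np.hypot(P[:,0]-c[0],P[:,1]-c[1])<r)&(P[:,2]>zlo)&(P[:,2]<zhi)]
    if len(P)<15: return None
    (cx,cy),(a,b),ang=cv2.minAreaRect((P[:,:2]*1000).astype(np.float32))
    if a<b: a,b,ang=b,a,ang+90
    ang=(ang+90)%180-90
    return np.round([cx/1000,cy/1000,a,b,np.deg2rad(ang),np.median(P[:,2]),len(P)],4)
E
python3 - <<'E'
from h import *
for n in ("top","side"):
    W=np.load(n+"0.npy")
    for t,c,lo,hi in [("cA",(.426,.174),.03,.055),("cB",(.425,.05),.03,.055),("tA",(.582,.366),.018,.04),("tB",(.417,.339),.018,.04),("keygrip",(.426,-.108),.055,.08),("keyplate",(.426,-.108),.012,.03)]:
        print(n,t,blob(W,c,.07 if t!="cA" else .06,lo,hi))
    P=W.reshape(-1,3)
    m=(P[:,2]>.06)&(P[:,2]<.09)&(abs(P[:,0]-.61)<.12)&(abs(P[:,1]-.067)<.22)
    (c,d,a)=cv2.minAreaRect((P[m][:,:2]*1000).astype(np.float32)); print("rim",c,d,a)
E
```

```text
top cA [4.27500e-01 1.71300e-01 8.97442e+01 4.65916e+01 2.38000e-01 4.00000e-02
 4.21000e+02]
top cB [4.24400e-01 4.82000e-02 9.01489e+01 4.60571e+01 1.28300e-01 4.01000e-02
 4.18000e+02]
top tA [5.7990e-01 3.6650e-01 8.0789e+01 5.1794e+01 1.4920e-01 2.7100e-02
 4.0400e+02]
top tB [4.13000e-01 3.39100e-01 8.05212e+01 5.06248e+01 1.15400e-01 2.73000e-02
 4.06000e+02]
top keygrip [ 4.23300e-01 -1.08100e-01  3.17441e+01  3.12038e+01  9.29100e-01
  6.39000e-02  1.05000e+02]
top keyplate [ 4.23300e-01 -1.08300e-01  4.98474e+01  4.95650e+01  9.37300e-01
  2.15000e-02  1.27000e+02]
rim (606.1233520507812, 69.07913208007812) (340.29730224609375, 150.43746948242188) 87.98081970214844
side cA [4.30100e-01 1.71200e-01 9.23090e+01 5.28657e+01 2.43600e-01 3.93000e-02
 1.97000e+02]
side cB [4.27000e-01 4.73000e-02 9.09697e+01 5.18104e+01 1.05100e-01 3.98000e-02
 2.28000e+02]
side tA [5.80500e-01 3.65400e-01 7.89076e+01 5.75078e+01 1.77500e-01 2.71000e-02
 1.36000e+02]
side tB [4.14500e-01 3.37300e-01 7.95801e+01 5.81929e+01 1.46400e-01 2.66000e-02
 1.49000e+02]
side keygrip [ 4.24900e-01 -1.10100e-01  3.69263e+01  3.10868e+01  8.82300e-01
  6.29000e-02  7.80000e+01]
side keyplate [ 4.24200e-01 -1.10600e-01  5.05077e+01  4.97050e+01 -5.98700e-01
  2.17000e-02  9.70000e+01]
rim (608.9927978515625, 68.21536254882812) (349.1326599121094, 154.20330810546875) 88.18480682373047
```

The top view shows two cartons at (206,219) and (245,219), two tins at (147,170) and (153,222), and the key at (293,219). The box is at (240,160) with its lid standing up, and the open drawer is at (365,190). The amber bottle at (221,243) stands close to both cartons. The side view agrees.

Run:
```python
from h import *
im=cv2.imread("pics/side0.png")[205:255,215:290]; cv2.imwrite("pics/keycrop.png",cv2.resize(im,None,fx=8,fy=8,interpolation=cv2.INTER_CUBIC))
for n in ("top","side"):
    W=np.load(n+"0.npy"); P=W.reshape(-1,3)
    def box(x0,x1,y0,y1,z0,z1):
        m=(P[:,0]>x0)&(P[:,0]<x1)&(P[:,1]>y0)&(P[:,1]<y1)&(P[:,2]>z0)&(P[:,2]<z1); Q=P[m]
        if len(Q)<5: return None
        return [np.round(v,3).tolist() for v in cv2.minAreaRect((Q[:,:2]*1000).astype(np.float32))[:2]]+[round(cv2.minAreaRect((Q[:,:2]*1000).astype(np.float32))[2],1),np.round(np.median(Q,0),3).tolist(),len(Q)]
    print(n,"bottle",box(.31,.39,.08,.155,.08,.12))
    print("unit top",box(.5,.8,-.45,-.2,.112,.124))
    print("drawer rim",box(.4,.56,-.45,-.2,.085,.112))
    print("front",box(.4,.56,-.45,-.2,.102,.112))
    print("floor",box(.4,.56,-.45,-.2,.015,.03))
    print("handle",box(.37,.425,-.45,-.2,.06,.1))
    print("lid top",box(.62,.75,-.12,.26,.205,.25))
    print("lid mid",box(.62,.75,-.12,.26,.14,.16))
```

```text
top bottle [[354.77, 118.709], [22.93, 21.042], 0.6, [0.353, 0.12, 0.099], 53]
unit top [[683.355, -305.86], [205.865, 181.73], 3.9, [0.69, -0.298, 0.12], 3604]
drawer rim [[480.065, -320.943], [158.759, 171.665], 0.4, [0.448, -0.324, 0.1], 676]
front [[477.172, -318.921], [88.204, 172.174], 4.0, [0.441, -0.323, 0.107], 286]
floor [[497.763, -310.146], [126.514, 158.259], 4.4, [0.507, -0.325, 0.022], 1279]
handle [[407.511, -325.478], [97.453, 33.765], 89.2, [0.401, -0.324, 0.087], 155]
lid top [[673.191, 66.723], [336.047, 10.666], 88.3, [0.671, 0.069, 0.225], 356]
lid mid [[675.096, 68.031], [287.866, 1.743], 88.0, [0.674, 0.06, 0.149], 62]
side bottle [[353.555, 117.172], [22.202, 20.958], 53.7, [0.354, 0.114, 0.097], 39]
unit top [[685.587, -306.189], [209.714, 186.341], 4.4, [0.676, -0.325, 0.12], 2276]
drawer rim [[479.817, -324.517], [177.675, 158.505], 89.7, [0.447, -0.339, 0.098], 718]
front [[449.517, -311.241], [187.799, 97.563], 62.5, [0.443, -0.33, 0.107], 243]
floor [[499.49, -347.664], [129.042, 205.92], 2.7, [0.518, -0.299, 0.023], 608]
handle [[410.041, -325.633], [29.931, 98.657], 4.0, [0.401, -0.332, 0.086], 132]
lid top [[673.163, 67.379], [343.461, 10.025], 88.3, [0.671, 0.043, 0.221], 258]
lid mid [[677.556, 66.148], [343.872, 7.806], 88.5, [0.676, 0.043, 0.15], 155]
```

View pics/keycrop.png

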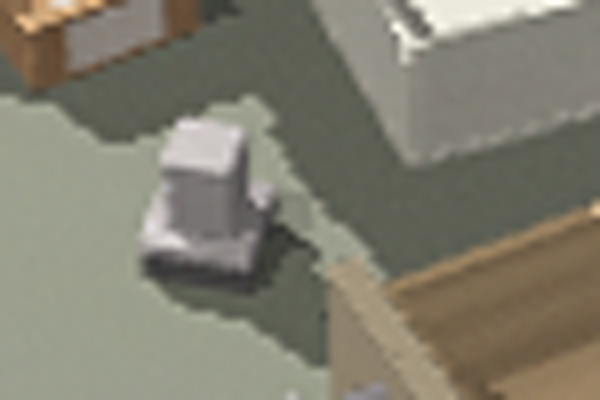

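```bash
cat >> h.py <<'E'
BOX=np.array([.6075,.0688]); BY=-.033
HOME=[1.163,.264,1.604,0,1.274,-.037]
def items(n="top"):
    p=vision.capture(n); W=cloud(p); out=[]
    for kind,h,L,B in (("carton",.040,90,46),("tin",.0275,80,50)):
        m=(np.abs(W[...,2]-h)<.006)
        for x0,x1,y0,y1 in ((.52,.71,-.12,.25),(.36,.6,-.45,-.2)):
            m&=~((W[...,0]>x0)&(W[...,0]<x1)&(W[...,1]>y0)&(W[...,1]<y1))
        nn,lab=cv2.connectedComponents(m.astype(np.uint8))
        for i in range(1,nn):
            Q=W[lab==i]
            if len(Q)<200: continue
            (cx,cy),(a,b),g=cv2.minAreaRect((Q[:,:2]*1000).astype(np.float32))
            if a<b: a,b,g=b,a,g+90
            if abs(a-L)<8 and abs(b-B)<8: out.append((kind,cx/1000,cy/1000,np.deg2rad((g+90)%180-90),np.median(Q[:,2])))
    return p,out
def best(pos,yaw):
    c=[]
    for k in (0,np.pi):
        q=manip.inverse_kinematics(pos,down(yaw+k))
        if q is not None: c.append((abs(q[5]),yaw+k,q))
    return min(c,key=lambda t:t[0])
def go(pos,yaw):
    _,y,q=best(pos,yaw); manip.set_joints(q); return y
def boxp(x,y):
    c,s=np.cos(BY),np.sin(BY); return BOX+[c*x-s*y,s*x+c*y]
def fm(): s=manip.state(); return np.round(s["contact_force"],1).tolist(),round(s["gripper_width"],4),round(s["clock"],1)
def pack(it,by,off=0):
    k,x,y,yaw,z=it; x+=off*np.cos(yaw); y+=off*np.sin(yaw)
    tz=.031; manip.set_gripper(.072,25)
    go([x,y,.16],yaw); manip.move_linear([x,y,tz],rate=.12)
    manip.set_gripper(0,25); print(k,"grip",fm()); manip.move_linear([x,y,.2],rate=.2)
    # keep the same end of the item in front: item centre lies -off along the tool's yaw dir
    yg=best([x,y,.2],yaw)[1]; d=boxp(0,by)
    tgt=BY+(np.pi if abs(((yg-BY)+np.pi)%(2*np.pi)-np.pi)>np.pi/2 else 0)
    o=boxp(off,by)
    manip.move_pose([o[0],o[1],.2],down(tgt)); 
    print("width",fm()); manip.move_linear([o[0],o[1],.0375],rate=.12); print("down",fm())
    manip.set_gripper(.060); manip.move_linear([o[0],o[1],.2],rate=.25); manip.set_joints(HOME)
E
python3 - <<'E'
from h import *
p,I=items(); print(I)
pack([i for i in I if i[0]=="tin" and i[1]<.5][0],112)if 0 else pack([i for i in I if i[0]=="tin" and i[1]<.5][0],.112)
p,I=items(); print(np.round([i[1:] for i in I],3).tolist()); cv2.imwrite("pics/t1.png",p["image"]); np.save("t1.npy",cloud(p)); print(fm())
E
```

```text
[('carton', 0.42736328125, 0.17179824829101562, np.float64(0.22689145453396098), np.float64(0.04021027191109372)), ('carton', 0.424468505859375, 0.048373985290527347, np.float64(0.12862165087025615), np.float64(0.04022785959577524)), ('tin', 0.5798544921875, 0.36699822998046877, np.float64(0.14665963208514793), np.float64(0.027432483477896508)), ('tin', 0.413162353515625, 0.33901153564453124, np.float64(0.12508721998480068), np.float64(0.027494208732160574))]
tin grip ([-0.5, -0.0, 3.7], 0.0495, 5.1)
width ([0.5, -0.3, -2.4], 0.0496, 7.1)
down ([0.4, 0.0, -0.5], 0.0499, 8.6)
[[0.427, 0.172, 0.247, 0.04], [0.424, 0.048, 0.13, 0.04], [0.58, 0.367, 0.161, 0.028]]
([-0.3, -0.1, 0.0], 0.06, 11.9)
```

View pics/t1.png

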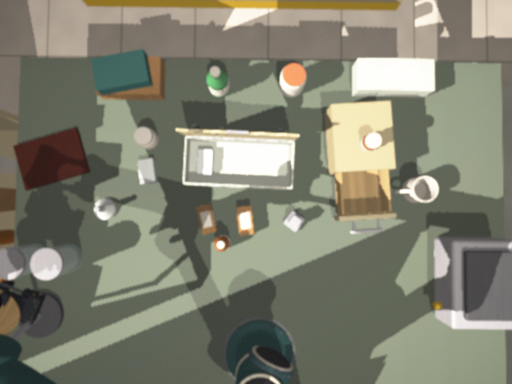

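The tin lies inside the box at about (205,160), as planned. I'll pack the other three next, taking a fresh look before each one.

Run:
```python
from h import *
for sel,by,off in ((lambda i:i[0]=="tin",.038,0),(lambda i:i[0]=="carton" and i[2]>.11,-.037,0.01),(lambda i:i[0]=="carton",-.112,.02)):
    p,I=items(); print(np.round([i[1:] for i in I],3).tolist())
    c=[i for i in I if sel(i)]
    if not c: print("none"); break
    pack(c[0],by,off)
p,I=items(); print(np.round([i[1:] for i in I],3).tolist()); cv2.imwrite("pics/t2.png",p["image"]); print(fm())
```

```text
[[0.427, 0.172, 0.247, 0.04], [0.425, 0.048, 0.128, 0.04], [0.58, 0.367, 0.152, 0.028]]
tin grip ([-0.1, 0.0, 2.7], 0.0499, 15.6)
width ([0.4, 0.2, -0.9], 0.0496, 17.6)
down ([-0.3, -0.3, -1.2], 0.0498, 19.1)
[[0.428, 0.171, 0.236, 0.04], [0.424, 0.048, 0.124, 0.04]]
carton grip ([-0.4, 0.9, 3.1], 0.0462, 26.6)
width ([-0.5, 0.9, -1.6], 0.0458, 28.4)
down ([0.3, -0.6, -1.4], 0.0458, 30.0)
[[0.44, 0.013, 0.135, 0.04]]
carton grip ([-0.3, 0.0, 2.3], 0.0459, 38.2)
width ([-0.1, 0.4, -1.1], 0.0458, 39.9)
down ([-0.9, 0.9, -0.8], 0.0459, 41.4)
[]
([-0.3, 0.1, -0.3], 0.0601, 45.4)
```

View pics/t2.png

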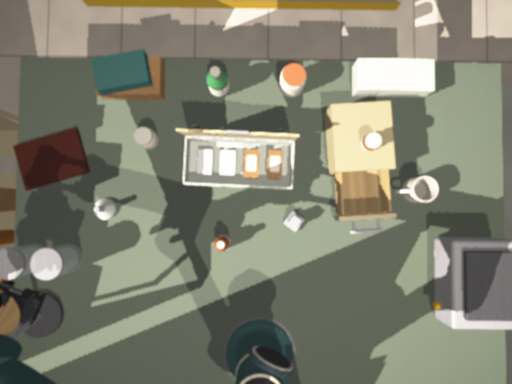

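All four pieces are in the box, side by side at (207,160), (228,161), (251,162) and (275,162). The knocked carton was found again before it was picked. Next I'll close the lid with an arc push behind its free edge.

Run:
```python
from h import *
manip.set_gripper(0,20)
def tip(th,r=.13,h=.009,t=.006,extra=0):
    x=.075-r*np.cos(th)+t*np.sin(th)+h; z=.0755+r*np.sin(th)+t*np.cos(th)
    o=boxp(x+extra,0); return [o[0],o[1],z+.019]
o=boxp(.075,0)
a=tip(1.65,extra=.03); y=go([.5,.25,.34],BY); y=best([a[0],a[1],.34],BY)[1]
manip.move_pose([a[0],a[1],.34],down(y)); manip.move_linear(a,rate=.1); print(fm())
for th in np.arange(1.65,-.001,-.11):
    manip.move_linear(tip(th),rate=.08); f=fm(); print(round(th,2),f[0])
    if np.abs(f[0]).max()>35: break
np.save("yaw.npy",y)
```

```text
([-0.8, -0.4, 0.4], 0.0001, 50.5)
1.65 [0.4, -0.3, -0.0]
1.54 [0.6, 0.5, 0.5]
1.43 [0.3, -0.3, -0.5]
1.32 [0.3, -0.0, 0.3]
1.21 [-0.3, -0.1, -0.1]
1.1 [-0.6, -0.1, 0.1]
0.99 [-0.4, -0.2, -0.4]
0.88 [0.2, -0.8, 0.3]
0.77 [1.0, -0.3, -0.5]
0.66 [-0.5, 0.6, 0.4]
0.55 [-0.5, 0.3, 0.5]
0.44 [-0.3, -0.1, 0.1]
0.33 [-0.5, 0.5, 0.2]
0.22 [-0.4, -1.3, -0.8]
0.11 [0.1, 0.4, 1.0]
-0.0 [0.4, -0.2, 4.7]
```

Run:
```python
from h import *
s=manip.state()["tool_pos"]
for dz in (.001,.002,.003):
    manip.move_linear([s[0],s[1],s[2]-dz],rate=.02); f=fm(); print(f)
    if abs(f[0][2])>12: break
manip.move_linear([s[0],s[1],.25],rate=.2); manip.set_joints(HOME)
K={}
for n in ("top","side"):
    p=vision.capture(n); W=cloud(p); cv2.imwrite(f"pics/{n}3.png",p["image"]); np.save(n+"3.npy",W)
    for t in ("screw_left_top","screw_right_top","key"): print(n,t,[(round(d["p"],2),np.round(w(p,d["point"]),3).tolist()) for d in nets.place_of(p,t) if d["p"]>.2])
    m=(np.abs(W[...,2]-.081)<.005)&(np.abs(W[...,0]-.607)<.12)&(np.abs(W[...,1]-.068)<.2)
    Q=W[m]; print(cv2.minAreaRect((Q[:,:2]*1000).astype(np.float32)),np.percentile(Q[:,2],[10,50,90]))
    for sy in (.12,-.12):
        c=boxp(-.03,sy); print(c,"bar",blob(W,c,.03,.0915,.11))
    print("keygrip",blob(W,(.4233,-.108),.07,.055,.08),"plate",blob(W,(.4233,-.108),.07,.012,.03))
im=cv2.imread("pics/top3.png"); a=cv2.resize(im[125:200,170:310],None,fx=5,fy=5,interpolation=cv2.INTER_CUBIC); cv2.imwrite("pics/lid.png",a)
```

```text
([-3.7, -1.9, 8.2], 0.0005, 56.2)
([-5.9, -1.2, 15.2], 0.0004, 56.4)
top screw_left_top [(0.73, [0.582, 0.188, 0.099])]
top screw_right_top [(0.58, [0.569, -0.05, 0.096]), (0.57, [0.529, -0.507, -0.004])]
top key [(0.73, [0.426, -0.11, 0.002])]
((601.8604125976562, 69.04467010498047), (340.01336669921875, 165.77899169921875), 87.88859558105469) [0.078269   0.0813205  0.08428463]
[0.58147561 0.18972449] bar [ 0.5806  0.1903 34.1772 10.5218 -0.1479  0.0956 39.    ]
[ 0.57355705 -0.05014485] bar [ 0.5722 -0.0498 32.0984  9.788  -0.13    0.0973 38.    ]
keygrip [ 4.23300e-01 -1.08100e-01  3.14529e+01  3.12273e+01  9.32000e-01
  6.34000e-02  1.04000e+02] plate [ 4.23300e-01 -1.08300e-01  4.97242e+01  4.95028e+01  9.36500e-01
  2.22000e-02  1.29000e+02]
side screw_left_top [(0.46, [0.582, 0.188, 0.103])]
side screw_right_top [(0.57, [0.572, -0.049, 0.096])]
side key [(0.55, [0.427, -0.106, -0.001])]
((604.0850219726562, 69.78913879394531), (348.3675537109375, 166.90354919433594), 88.44217681884766) [0.07912151 0.08170592 0.08418316]
[0.58147561 0.18972449] bar [ 0.5834  0.1907 34.1053 17.6596 -0.1492  0.0941 21.    ]
[ 0.57355705 -0.05014485] bar [ 0.573  -0.0501 33.6216 10.8912 -0.1924  0.0965 25.    ]
keygrip [ 4.25500e-01 -1.08900e-01  3.65573e+01  3.21432e+01  8.93800e-01
  6.33000e-02  7.50000e+01] plate [ 4.23800e-01 -1.10900e-01  5.02798e+01  4.97434e+01 -6.23300e-01
  2.16000e-02  1.05000e+02]
```

View pics/lid.png

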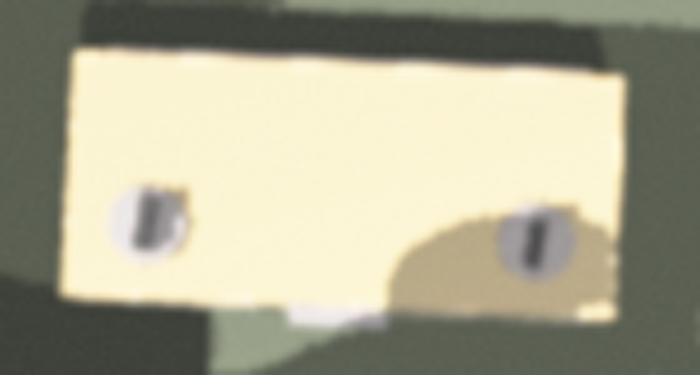

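The lid is shut, with the bars at crop pixels (148,222) and (537,243), both turned about -0.14 rad. The slot direction isn't visible yet, so I'll grasp the key and tilt its underside towards the side camera.

Run:
```python
from h import *
x,y=.4238,-.1085; yaw=.932
manip.set_gripper(.06,40)
for k in (0,np.pi/2,np.pi,-np.pi/2):
    q=manip.inverse_kinematics([x,y,.05],down(yaw+k)); print(k,None if q is None else np.round(q,2))
for a in (np.pi/2,0,-np.pi/2,np.pi):
  for sl in (-.14,-1.45):
    print("screw",a,sl,[None if (q:=manip.inverse_kinematics([*boxp(-.03,sy),.14],down(sl+a))) is None else round(q[5],2) for sy in (.12,-.12)])
```

```text
0 [-0.31  0.05  2.28 -0.    0.81  0.33]
1.5707963267948966 [-0.31  0.05  2.28  0.    0.81 -1.24]
3.141592653589793 None
-1.5707963267948966 [-0.31  0.05  2.28 -0.    0.81  1.9 ]
screw 1.5707963267948966 -0.14 [np.float64(0.41), np.float64(0.01)]
screw 1.5707963267948966 -1.45 [np.float64(1.72), np.float64(1.32)]
screw 0 -0.14 [np.float64(1.99), np.float64(1.58)]
screw 0 -1.45 [None, None]
screw -1.5707963267948966 -0.14 [None, None]
screw -1.5707963267948966 -1.45 [np.float64(-1.42), np.float64(-1.82)]
screw 3.141592653589793 -0.14 [np.float64(-1.16), np.float64(-1.56)]
screw 3.141592653589793 -1.45 [np.float64(0.15), np.float64(-0.25)]
```

Run:
```python
from h import *
x,y,yaw=.4238,-.1085,.932
go([.45,-.05,.2],yaw); go([x,y,.15],yaw); manip.move_linear([x,y,.051],rate=.1)
print(fm()); manip.set_gripper(0,40); print(fm(),manip.state()["grasp_force"]); manip.move_linear([x,y,.3],rate=.15); print(fm())
# tilt tool about a horizontal axis so its z leans toward the side camera
cam=np.array([.1085,-1.028,.984])
ok=False
for pos in ([.42,-.2,.45],[.45,-.1,.4],[.5,-.1,.45],[.5,-.25,.4]):
    d=cam-pos; az=np.arctan2(d[1],d[0])
    for tilt in (1.4,1.1,.9,.7,.5):
        ax=np.array([np.sin(az),-np.cos(az),0])   # rotates -z toward az
        for k in np.arange(0,6.28,.26):
            rv=(R.from_rotvec(ax*tilt)*R.from_rotvec(down(yaw+k))).as_rotvec()
            zt=R.from_rotvec(rv).as_matrix()[:,2]
            if zt@[np.cos(az),np.sin(az),0]<0: rv=(R.from_rotvec(-ax*tilt)*R.from_rotvec(down(yaw+k))).as_rotvec()
            if manip.inverse_kinematics(pos,rv) is not None: ok=True;break
        if ok: break
    if ok: break
print(pos,tilt,k,ok)
if ok:
    manip.move_pose(pos,rv); p=vision.capture("side"); W=cloud(p)
    Rt=R.from_rotvec(rv).as_matrix(); g=np.array(pos)+Rt[:,2]*.05
    c=Rm(p["orientation"]).T@(g-p["position"]); K=p["intrinsics"]; u=int(K[0,0]*c[0]/c[2]+K[0,2]); v=int(K[1,1]*c[1]/c[2]+K[1,2])
    cv2.imwrite("pics/key4.png",cv2.resize(p["image"][max(v-40,0):v+40,max(u-50,0):u+50],None,fx=7,fy=7,interpolation=cv2.INTER_CUBIC))
    L=(W-np.array(pos))@Rt   # tool coords
    m=(np.abs(L[...,0])<.03)&(np.abs(L[...,1])<.03)&(L[...,2]>.02)&(L[...,2]<.07); Q=L[m]
    print(len(Q)); H=np.full((12,12),np.nan)
    for i in range(12):
        for j in range(12):
            s=Q[(np.floor((Q[:,0]+.03)/.005)==i)&(np.floor((Q[:,1]+.03)/.005)==j)]
            if len(s): H[i,j]=s[:,2].max()*1000
    print("rows tool x, cols tool y"); print(np.round(H,0))
```

```text
([0.8, 0.1, -0.9], 0.0598, 65.1)
([0.1, 0.2, 1.5], 0.0314, 65.6) 40.00029366463423
([-0.1, 0.1, -1.2], 0.0318, 67.4)
[0.42, -0.2, 0.45] 1.4 0.0 True
381
rows tool x, cols tool y
[[nan nan 38. 38. nan 43. 48. nan nan nan nan nan]
 [nan 51. 51. 53. 53. 52. 51. 53. 53. 51. 51. nan]
 [52. 52. 52. 51. 53. 51. 53. 51. 52. 51. 55. nan]
 [nan 52. 53. 52. 52. 52. 52. 52. 53. 53. 52. nan]
 [49. 53. 51. 52. 53. 52. 52. 52. 49. 49. 52. nan]
 [nan nan nan nan nan nan nan nan 49. nan 21. nan]
 [nan nan nan nan nan nan nan nan nan nan 36. nan]
 [36. 45. 39. 50. 42. 52. 50. 47. 45. 51. 52. nan]
 [nan 51. 54. 55. 52. 52. 53. 51. 52. 52. 52. nan]
 [50. 52. 51. 50. 53. 52. 52. 52. 53. 53. 52. nan]
 [nan 52. 52. 53. 51. 53. 52. 52. 53. 51. 51. nan]
 [51. 50. nan 52. 49. 50. 53. 49. 52. 50. 52. nan]]
```

View pics/key4.png

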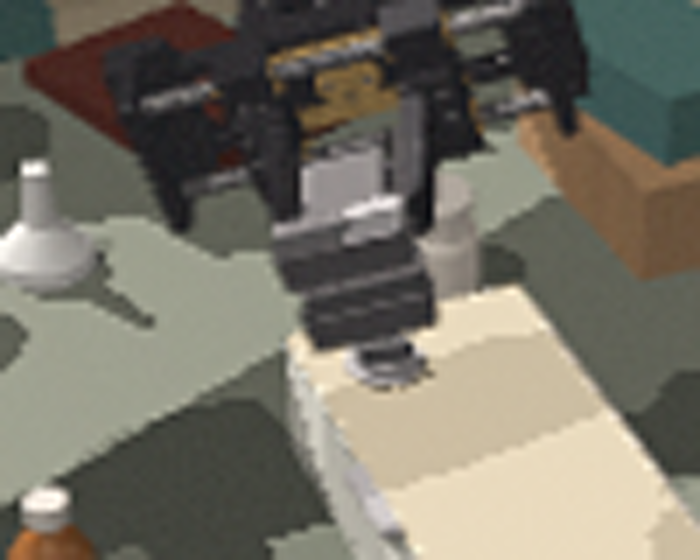

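The key's underside shows at about (365,270), with the slot running along tool y. The feet are 52 mm ahead of the TCP. Now the left screw.

```bash
cat >> h.py <<'E'
def screw(c,slot):
    manip.set_gripper(0,60)
    yaw=slot+np.pi/2; x,y=c
    manip.move_pose([x,y,.24],down(yaw)); manip.move_linear([x,y,.155],rate=.12); print("above",fm())
    m0=np.array(manip.state()["moment"])
    for z in np.arange(.152,.1364,-.003):
        manip.move_linear([x,y,z],rate=.04); f=fm()
        if f[0][2]>12: print("contact at",z,f); break
    s=manip.state(); print("low",np.round(s["tool_pos"],4),fm(),np.round(s["moment"]-m0,2))
    if s["tool_pos"][2]>.142: return False
    q=np.array(s["joint_pos"]); q0=q[5]
    while q[5]-q0<1.6:
        q[5]+=.06; manip.set_joints(q); s=manip.state(); dm=np.array(s["moment"])-m0
        print(round(s["joint_pos"][5]-q0,2),np.round(dm,2),np.round(s["contact_force"],1))
        if q[5]-q0>.9 and abs(dm[2])>.5 or np.abs(s["contact_force"]).max()>40: break
    return True
E
python3 - <<'E'
from h import *
manip.move_pose([.45,-.1,.35],down(-.14+np.pi/2))
print(screw((.5812,.1900),-.148))
E
```

```text
above ([-0.7, -0.4, -1.9], 0.0315, 72.0)
low [0.581  0.19   0.1367] ([-0.6, -0.5, -1.9], 0.0313, 73.5) [-0.05  0.07 -0.01]
0.06 [-0.07  0.01  0.09] [ 0.3  0.1 -2.2]
0.12 [-0.07  0.05  0.03] [-0.3  0.5 -2.7]
0.18 [-0.08  0.06  0.03] [-0.3 -0.8 -1.6]
0.24 [-0.24  0.08  0.16] [-0.  -1.9 -1.5]
0.3 [-0.27  0.13  0.07] [-0.8 -0.5 -1. ]
0.36 [-0.22  0.16  0.09] [-1.1 -0.9 -1.8]
0.42 [-0.21  0.18  0.03] [-1.  -1.4  0.1]
0.48 [-0.13  0.26  0.07] [-0.8 -0.2 -1.3]
0.54 [-0.1   0.23  0.04] [-1.   1.2 -2.4]
0.6 [-0.03  0.17  0.08] [-1.2  0.  -1.5]
0.66 [-0.    0.1   0.11] [-0.1 -0.5 -1.6]
0.72 [0.03 0.06 0.08] [ 0.7 -0.  -1.3]
0.78 [0.07 0.09 0.03] [ 1.1  0.4 -2.6]
0.84 [0.19 0.06 0.05] [ 0.7  1.4 -2.6]
0.9 [ 0.19 -0.01  0.1 ] [ 1.   1.3 -1.5]
0.96 [ 0.31 -0.04  0.1 ] [ 1.2  2.  -2.5]
1.02 [ 0.29 -0.04  0.09] [ 0.6  1.1 -1.8]
1.08 [ 0.29 -0.1   0.1 ] [ 1.8  1.6 -1.5]
1.14 [ 0.3  -0.12  0.11] [ 0.8  1.3 -1.8]
1.2 [ 0.3  -0.21  0.09] [ 1.4  1.5 -1.1]
1.26 [ 0.32 -0.21  0.09] [ 2.1  2.  -0.1]
1.32 [ 0.37 -0.29  0.28] [ 2.7  2.2 -2.4]
1.38 [ 0.3  -0.42  0.97] [ 2.3  2.6 -1.6]
True
```

Run:
```python
from h import *
def up():
    s=manip.state(); q=np.array(s["joint_pos"]); q[5]-=.2; manip.set_joints(q); print("relaxed",fm(),np.round(manip.state()["moment"],2))
    p=manip.state()["tool_pos"]; manip.move_linear([p[0],p[1],.24],rate=.1)
up()
manip.move_pose([.45,-.1,.35],down(-.14+np.pi/2))
if screw((.5728,-.0500),-.145): up()
manip.set_joints(HOME); print(fm())
for n in ("top","side"):
    W=cloud(vision.capture(n))
    for sy in (.12,-.12):
        c=boxp(-.03,sy); print(n,"bar",blob(W,c,.03,.0915,.11))
print("expect yaw",BY-1.22)
```

```text
relaxed ([0.2, 0.4, -2.2], 0.0315, 79.6) [ 0.02  0.14 -0.02]
above ([0.1, -0.3, -1.8], 0.0315, 84.1)
low [ 0.5726 -0.05    0.1367] ([-0.6, -0.4, -2.2], 0.0317, 85.6) [ 0.01 -0.02 -0.03]
0.06 [ 0.   -0.04  0.03] [ 0.3  0.5 -1.8]
0.12 [ 0.02  0.04 -0.02] [ 0.3 -0.4 -1.7]
0.18 [-0.24  0.03  0.08] [ 0.8 -1.7 -1.2]
0.24 [-0.28  0.04 -0.04] [ 0.5 -1.2 -1.6]
0.3 [-0.3   0.03  0.06] [-0.7 -1.8 -1.3]
0.36 [-0.26  0.1   0.1 ] [ 0.3 -1.  -2. ]
0.42 [-0.13  0.22 -0.03] [-0.3  0.1 -1.4]
0.48 [-0.11  0.19  0.02] [-0.6  0.2 -1.8]
0.54 [0.02 0.09 0.05] [ 0.2 -0.2 -1.9]
0.6 [0.07 0.06 0.03] [-0.8  0.  -1. ]
0.66 [ 0.08 -0.01  0.05] [ 0.6  0.5 -2.3]
0.72 [ 0.1  -0.01  0.04] [ 0.7  0.7 -2.4]
0.78 [ 0.2  -0.03  0.04] [ 0.2  1.  -1.6]
0.84 [ 0.26 -0.05  0.06] [ 0.5  0.6 -2.7]
0.9 [ 0.33 -0.09  0.09] [ 0.   1.6 -1.9]
0.96 [ 0.37 -0.14  0.07] [ 0.8  1.4 -2.4]
1.02 [ 0.4  -0.22  0.03] [ 0.5  2.1 -1.7]
1.08 [ 0.39 -0.22  0.09] [ 1.6  2.2 -1. ]
1.14 [ 0.4  -0.3   0.02] [ 1.   2.6 -1.8]
1.2 [ 0.37 -0.34  0.03] [ 2.4  0.7 -1.3]
1.26 [ 0.36 -0.32  0.07] [ 1.4  1.1 -1.5]
1.32 [ 0.5  -0.43  0.16] [ 2.4  1.4 -1.4]
1.38 [ 0.51 -0.5   0.85] [ 2.7  2.4 -2.4]
relaxed ([-0.8, 0.1, -2.3], 0.0317, 91.6) [-0.04  0.17  0.02]
([-0.3, -0.4, -1.5], 0.0317, 95.5)
top bar [ 0.5802  0.1896 33.1414  9.8962 -1.2601  0.0959 37.    ]
top bar [ 0.5719 -0.0499 33.7431  9.9837 -1.2317  0.097  35.    ]
side bar [ 0.5828  0.1892 34.8825 13.1398 -1.4089  0.0967 17.    ]
side bar [ 0.574  -0.0515 33.6416 12.7661 -1.1731  0.0965 26.    ]
expect yaw -1.253
```

Run:
```python
from h import *
DY=.072; e=np.array([np.cos(DY),np.sin(DY)])
k=np.array([.545,-.3152])-.032*e
manip.move_pose([.45,-.05,.3],down(best([.45,-.05,.3],DY)[1]))
y=go([*k,.25],DY); manip.move_linear([*k,.1],rate=.12)
for z in np.arange(.09,.0739,-.002):
    manip.move_linear([*k,z],rate=.04); f=fm()
    if f[0][2]>4: break
print("set",z,f)
manip.set_gripper(.055); manip.dwell(.3); print(fm()); manip.move_linear([*k,.25],rate=.12)
manip.set_joints(HOME)
for n in ("top","side"):
    p=vision.capture(n); W=cloud(p); cv2.imwrite(f"pics/{n}5.png",p["image"])
    print(n,"key",[(round(d["p"],2),np.round(w(p,d["point"]),3).tolist()) for d in nets.place_of(p,"key")][:2], "handle",blob(W,(.402,-.326),.06,.06,.1))
a=cv2.imread("pics/side5.png")[200:300,230:390]; b=cv2.imread("pics/top5.png")[90:250,310:450]
cv2.imwrite("pics/dr.png",np.hstack([cv2.resize(a,(480,300),interpolation=cv2.INTER_CUBIC),cv2.resize(b,(262,300),interpolation=cv2.INTER_CUBIC)]))
```

```text
set 0.07399999999999998 ([0.5, -0.6, -1.7], 0.0313, 103.0)
([0.2, 0.4, 0.8], 0.0544, 103.8)
top key [(0.58, [0.515, -0.321, 0.022])] handle [ 4.23300e-01 -3.23300e-01  9.68773e+01  6.15724e+01 -1.50380e+00
  8.71000e-02  2.12000e+02]
side key [(0.82, [0.515, -0.316, 0.021])] handle [ 4.26200e-01 -3.24600e-01  9.85318e+01  6.21841e+01 -1.49240e+00
  8.54000e-02  2.87000e+02]
```

View pics/dr.png

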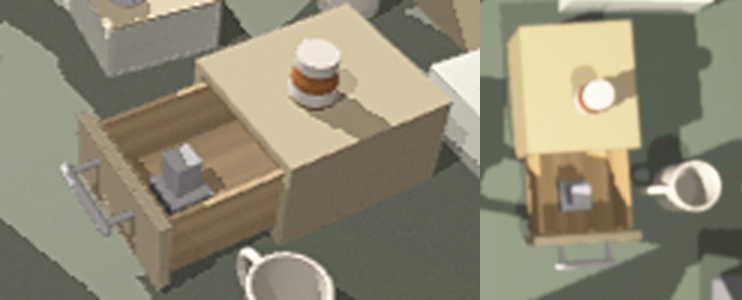

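The key stands upright on the drawer floor, at (182,180) in the left panel. Now I'll push the drawer shut by its handle.

Run:
```python
from h import *
DY=.072; e=np.array([np.cos(DY),np.sin(DY)]); h=np.array([.402,-.3255])
manip.set_gripper(0,20)
P=lambda s:h+s*e
manip.move_pose([.42,-.1,.28],down(best([.42,-.1,.28],DY)[1]))
go([*P(-.05),.2],DY); manip.move_linear([*P(-.05),.086],rate=.12); print(fm())
s=-.05; mx=0
while s<.16:
    s+=.01 if s<.09 else .003
    manip.move_linear([*P(s),.086],rate=.06 if s<.09 else .03); f=fm()
    fa=np.dot(f[0][:2],e)
    if s>.08: print(round(s,3),f[0])
    if fa<-10: break
print("stop",s,f)
manip.move_linear([*P(s-.06),.086],rate=.1); manip.move_linear([*P(s-.06),.25],rate=.2); manip.set_joints(HOME)
for n in ("top","side"):
    p=vision.capture(n); W=cloud(p); cv2.imwrite(f"pics/{n}6.png",p["image"])
    print(n,"handle",[(round(d["p"],2),np.round(w(p,d["point"]),3).tolist()) for d in nets.place_of(p,"unit_drawer0_handle")][:2],"bar",blob(W,h+.13*e,.06,.06,.1),"top",blob(W,(.68,-.31),.16,.112,.124),"front",blob(W,h+.165*e,.1,.102,.112))
    for t in ("amber_bottle","white_jar","mug","funnel","small_jar"): print(t,[(round(d["p"],2),np.round(w(p,d["point"]),3).tolist()) for d in nets.place_of(p,t)][:1])
a=cv2.imread("pics/side6.png")[100:350,180:400]; b=cv2.imread("pics/top6.png")[60:260,80:460]
cv2.imwrite("pics/fin.png",np.hstack([cv2.resize(a,(308,350),interpolation=cv2.INTER_CUBIC),cv2.resize(b,(480,350),interpolation=cv2.INTER_CUBIC)]))
```

```text
([-0.7, -0.1, -0.4], 0.0004, 114.7)
0.09 [0.7, 0.0, -1.1]
0.093 [-1.1, 0.3, 0.5]
0.096 [-0.2, 0.2, 0.1]
0.099 [-0.6, 0.5, 0.1]
0.102 [0.8, 0.2, -0.1]
0.105 [0.4, -0.8, 0.1]
0.108 [0.2, -0.1, 0.3]
0.111 [0.2, 0.4, 0.2]
0.114 [0.8, 0.2, -0.2]
0.117 [-3.1, -0.5, 0.5]
0.12 [-12.4, -1.2, 6.4]
stop 0.12000000000000002 ([-12.4, -1.2, 6.4], 0.0003, 121.8)
top handle [(0.56, [0.529, -0.315, 0.083])] bar [ 5.53600e-01 -3.14600e-01  9.97119e+01  5.60637e+01 -1.49980e+00
  8.58000e-02  1.90000e+02] top [ 6.774000e-01 -3.058000e-01  2.182653e+02  1.818574e+02  7.570000e-02
  1.198000e-01  3.598000e+03] front [ 5.974000e-01 -3.114000e-01  1.794622e+02  6.364330e+01 -1.497200e+00
  1.072000e-01  2.960000e+02]
amber_bottle [(0.54, [0.536, 0.071, 0.083])]
white_jar [(0.59, [0.687, 0.365, -0.0])]
mug [(0.59, [0.531, -0.504, -0.005])]
funnel [(0.74, [0.458, 0.504, 0.0])]
small_jar [(0.7, [0.663, -0.323, 0.119])]
side handle [(0.74, [0.535, -0.316, 0.079])] bar [ 5.57300e-01 -3.15300e-01  9.62848e+01  6.22554e+01 -1.47960e+00
  8.53000e-02  2.78000e+02] top [ 6.79200e-01 -3.05500e-01  2.23754e+02  1.86538e+02  7.45000e-02
  1.20400e-01  2.28500e+03] front [ 5.769000e-01 -3.180000e-01  1.802898e+02  4.105010e+01 -1.351900e+00
  1.076000e-01  2.640000e+02]
amber_bottle [(0.72, [0.357, 0.119, 0.001])]
white_jar [(0.7, [0.534, -0.506, -0.005])]
mug [(0.7, [0.533, -0.504, -0.003])]
funnel [(0.46, [0.465, 0.504, 0.002])]
small_jar [(0.6, [0.66, -0.323, 0.122])]
```

View pics/fin.png

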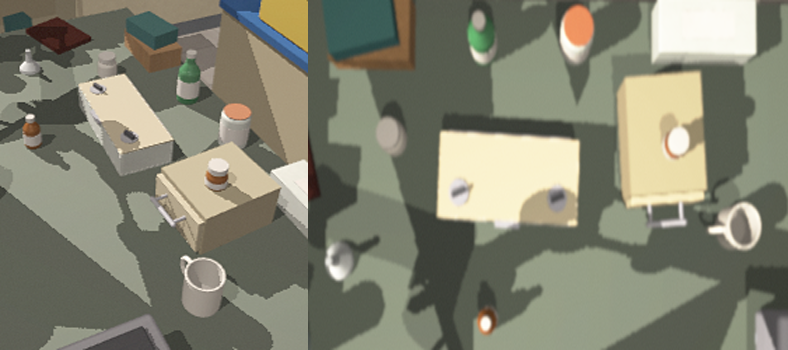

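The final view shows the drawer front flush with its unit at (660,200) and the lid shut with both bars turned. The bottles, jars, mug and funnel stand where they were. I'm handing the job in.

```bash
python3 -c "
from h import *
print(fm()); print(job.close_job())"
```

```text
([-0.7, 0.4, 0.4], 0.0004, 127.6)
the job is handed in; nothing more can be done
None
```

I handed the job in at 127.6 s: both cartons and both tins are in the shut first-aid box, both screws are turned to their stops, the key is in the shut drawer, and the bottles, jars, mug and funnel are where they were.

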